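# Reload specimen pots into the analyser carrier in reverse order

### The arm

A 6-joint arm with a two-finger parallel gripper is mounted at the origin on the work surface. World frame = base frame: x ahead of the robot, y to its left, z up, the work surface at z = 0. Lengths are in m, angles in rad, forces in N, time in s.
With the tool pointing down it reaches from about 0.275 to 0.85 m from the base axis. Payload 5.2 kg.
Tool frame: the origin (TCP) lies midway between the tips of the shut fingers; the grasp point (between the pads) lies 19 mm behind it (ctrl.grip_depth is the distance from the TCP to the grasp point, in m); z points along the fingers, y is the direction in which the jaws open and shut (so a half turn about z gives the same grasp; the last joint's range is limited). The gripper opens to 85 mm and grips with 20 to 120 N. Pads are 22 mm wide; open, the fingers measure 114 mm over their backs; the gripper's body (76 mm by 85 mm) begins 54 mm behind the grasp point. The pads swing forward as they close: fully open they stand 13 mm farther back than shut.
Start: joints at [1.111, 0.259, 1.535, -0, 1.348, -0.203], TCP at [0.14, 0.532, 0.231] pointing down, gripper open.
Joint ranges: [-3.14, 3.14], [-0.91, 2.08], [0.19, 2.58], [-1.22, 4.36], [0.22, 2.71], [-3.12, 3.12]. Speed limits (rad/s): [2.57, 2.57, 3.14, 3.14, 3.14, 3.14].

### API

Orientations are given as a unit quaternion [x, y, z, w].
In Python, from plant import ctrl gives the robot as it stands. The module is installed in compiled form; this text tells all that it offers.
- The arm moves only by the tool carry_out, never from a script. Its arguments are lists of equal length, an entry for each row: "dr": the turn, a rotation vector about the tool's x, y, z in units of 5 degrees (1.0 is 5 degrees), a list of three; "xyz": the shift along the tool's x, y, z in units of 60 mm (1.0 is 60 mm), a list of three; "grip": the gripper's target within -1 to 1 (fully open at 1, half-way at 0, shut at -1). A call has 1 to 10 rows; each row shifts and turns the commanded pose from where the row before left it, along the tool's axes as they then stand; what a row does not reach is not made up. A row lasts 1/8 s, in which the tool goes at most 62.5 mm and 10.7 degrees, less where a joint would pass 70% of its speed; a pose out of reach is approached as far as the arm can. A call is refused whole if a number of a shift passes 1 or a number of a turn 1, either way. A call with a gripper value outside its range is refused whole. The fingers move at their own pace and stop on an object; "force" is the grip in N (left out, the last holds). Time passes only in rows, so rows that do not move let the fingers close. It gives the time, the measured TCP pose, the force and the opening at its end, in the units of the state.
- ctrl.sense(): the state, without advancing time (a new reading comes with each control period).
- ctrl.camera(name): name is "scene" or "top" or "wrist"; returns a dict with "color" (480x640x3 uint8, red, green, blue), "depth" (480x640 float32, m along the optical axis (not along the pixel's ray), 0 where there is no reading), "intrinsics" (3x3 intrinsics, pixels), "rvec" (rotation vector, rad) and "tvec" (3), from world to camera coordinates, as OpenCV has them. Camera axes: x right, y down, z forward; pixel columns grow to the right and rows downward; lengths in m; the calibration is good to about 2 mm. A picture is of the moment at which its call begins.
- ctrl.hand_in(): hands the job in, once; it reports no verdict.
The state is a dict: "time_s": time; "q": joint angles; "dq": joint speeds; "tau": joint torques, N m; "tool_pos": TCP position; "eef_rot": TCP orientation; "ft_force": force on the tool from outside, world axes, zero at the start; "moment": the same for the moment, N m; "finger_gap": opening from 0.0 (shut) to 1.0 (fully open).
Only numpy, scipy, OpenCV 4.12 (cv2) and the standard library are available. Lean on these libraries where they do the work, as an engineer would, in place of code of your own. Each camera call takes 0.05 s, during which the arm holds its last target. There are 200 camera calls.

### The job

Move the four specimen pots (purple, red, yellow and green lids) from the white rack into the blue analyser carrier in reverse order: the pot at the white rack's black end goes into the carrier's well farthest from its own black end, the next one beside it, and so on, until the pot that was farthest from the white rack's black end stands next to the carrier's black end. Keep the pots upright, set each one down in its well rather than dropping it, and leave all four standing flat on the well floors.

Things in the scene. Friction and masses are not known exactly. Their poses are not given: they have to be found in the camera images.
- white_rack: White bench rack the pots start on, fixed: a 250 x 70 mm plate, 12 mm high, lying flat on the bench, plus a black end block (34 mm high) at its +x end, the 'black end'. Origin: centre of the plate's underside, on the bench; x runs along the row towards the black end, z up. Its four places lie at x = -90, -30, +30, +90 mm, y = 0; each carries one coloured insert.
- blue_carrier: Blue analyser carrier, fixed and empty at the start: a 244 x 64 mm tray, 25 mm high, walls 4 mm, floor 4 mm above the bench, divided into four open 56 x 56 mm wells in a row, with a black end block (34 mm high) at its +x end, the 'black end'. Origin: centre of its underside, on the bench; x runs along the row towards the black end, z up. Well centres: x = -90, -30, +30, +90 mm, y = 0.
- purple_pot: Loose, closed specimen pot with a purple lid, at the start upright in the purple insert: white body 35 mm in diameter and 56 mm high, lid 40 mm in diameter and 16 mm high on top (72 mm in all), 40 to 80 g. Origin: centre of its underside; z up its axis. Grip it across the lid from above.
- purple_insert: Purple square open insert fixed on one of the four places of the white rack, marking where the purple pot began: 58 x 58 mm, 22 mm high, walls and floor 3 mm, rim 34 mm above the bench. Origin: centre of its underside, 12 mm above the bench; axes as the white rack's.
- red_pot: Loose, closed specimen pot with a red lid, at the start upright in the red insert: white body 35 mm in diameter and 56 mm high, lid 40 mm in diameter and 16 mm high on top (72 mm in all), 40 to 80 g. Origin: centre of its underside; z up its axis. Grip it across the lid from above.
- red_insert: Red square open insert fixed on one of the four places of the white rack, marking where the red pot began: 58 x 58 mm, 22 mm high, walls and floor 3 mm, rim 34 mm above the bench. Origin: centre of its underside, 12 mm above the bench; axes as the white rack's.
- yellow_pot: Loose, closed specimen pot with a yellow lid, at the start upright in the yellow insert: white body 35 mm in diameter and 56 mm high, lid 40 mm in diameter and 16 mm high on top (72 mm in all), 40 to 80 g. Origin: centre of its underside; z up its axis. Grip it across the lid from above.
- yellow_insert: Yellow square open insert fixed on one of the four places of the white rack, marking where the yellow pot began: 58 x 58 mm, 22 mm high, walls and floor 3 mm, rim 34 mm above the bench. Origin: centre of its underside, 12 mm above the bench; axes as the white rack's.
- green_pot: Loose, closed specimen pot with a green lid, at the start upright in the green insert: white body 35 mm in diameter and 56 mm high, lid 40 mm in diameter and 16 mm high on top (72 mm in all), 40 to 80 g. Origin: centre of its underside; z up its axis. Grip it across the lid from above.
- green_insert: Green square open insert fixed on one of the four places of the white rack, marking where the green pot began: 58 x 58 mm, 22 mm high, walls and floor 3 mm, rim 34 mm above the bench. Origin: centre of its underside, 12 mm above the bench; axes as the white rack's.

How it is judged:
At the end, for the whole second after the job is handed in: Each pot stands in the blue carrier in the well mirrored from its own colour's insert: insert at x in the white rack's frame, pot at -x in the carrier's frame, within 12 mm along x and y, its underside within 5 mm of the well floor, tilted less than 0.1 rad and slower than 0.02 m/s (((x of purple_insert in the frame of white_rack between -0.102 and -0.078 m and x of purple_pot in the frame of blue_carrier between 0.078 and 0.102 m) or (x of purple_insert in the frame of white_rack between -0.042 and -0.018 m and x of purple_pot in the frame of blue_carrier between 0.018 and 0.042 m) or (x of purple_insert in the frame of white_rack between 0.018 and 0.042 m and x of purple_pot in the frame of blue_carrier between -0.042 and -0.018 m) or (x of purple_insert in the frame of white_rack between 0.078 and 0.102 m and x of purple_pot in the frame of blue_carrier between -0.102 and -0.078 m)) and y of purple_pot in the frame of blue_carrier between -0.012 and 0.012 m and z of purple_pot in the frame of blue_carrier between -0.001 and 0.009 m and angle between each of purple_pot, red_pot, yellow_pot, green_pot's own z axis and vertical below 0.1 rad and linear speed of each of purple_pot, red_pot, yellow_pot, green_pot below 0.02 m/s and ((x of red_insert in the frame of white_rack between -0.102 and -0.078 m and x of red_pot in the frame of blue_carrier between 0.078 and 0.102 m) or (x of red_insert in the frame of white_rack between -0.042 and -0.018 m and x of red_pot in the frame of blue_carrier between 0.018 and 0.042 m) or (x of red_insert in the frame of white_rack between 0.018 and 0.042 m and x of red_pot in the frame of blue_carrier between -0.042 and -0.018 m) or (x of red_insert in the frame of white_rack between 0.078 and 0.102 m and x of red_pot in the frame of blue_carrier between -0.102 and -0.078 m)) and y of red_pot in the frame of blue_carrier between -0.012 and 0.012 m and z of red_pot in the frame of blue_carrier between -0.001 and 0.009 m and ((x of yellow_insert in the frame of white_rack between -0.102 and -0.078 m and x of yellow_pot in the frame of blue_carrier between 0.078 and 0.102 m) or (x of yellow_insert in the frame of white_rack between -0.042 and -0.018 m and x of yellow_pot in the frame of blue_carrier between 0.018 and 0.042 m) or (x of yellow_insert in the frame of white_rack between 0.018 and 0.042 m and x of yellow_pot in the frame of blue_carrier between -0.042 and -0.018 m) or (x of yellow_insert in the frame of white_rack between 0.078 and 0.102 m and x of yellow_pot in the frame of blue_carrier between -0.102 and -0.078 m)) and y of yellow_pot in the frame of blue_carrier between -0.012 and 0.012 m and z of yellow_pot in the frame of blue_carrier between -0.001 and 0.009 m and ((x of green_insert in the frame of white_rack between -0.102 and -0.078 m and x of green_pot in the frame of blue_carrier between 0.078 and 0.102 m) or (x of green_insert in the frame of white_rack between -0.042 and -0.018 m and x of green_pot in the frame of blue_carrier between 0.018 and 0.042 m) or (x of green_insert in the frame of white_rack between 0.018 and 0.042 m and x of green_pot in the frame of blue_carrier between -0.042 and -0.018 m) or (x of green_insert in the frame of white_rack between 0.078 and 0.102 m and x of green_pot in the frame of blue_carrier between -0.102 and -0.078 m)) and y of green_pot in the frame of blue_carrier between -0.012 and 0.012 m and z of green_pot in the frame of blue_carrier between -0.001 and 0.009 m); the robot touches nothing.
It fails at once if a pot is tipped over (angle between any of purple_pot, red_pot, yellow_pot, green_pot's own z axis and vertical above 0.7 rad).
It fails at once if a pot is dropped into the carrier (arrives at more than 0.7 m/s, a fall of over 25 mm) ((linear speed of purple_pot above 0.7 m/s and horizontal distance between purple_pot and blue_carrier below 0.14 m and z of purple_pot in the frame of blue_carrier below 0.03 m) or (linear speed of red_pot above 0.7 m/s and horizontal distance between red_pot and blue_carrier below 0.14 m and z of red_pot in the frame of blue_carrier below 0.03 m) or (linear speed of yellow_pot above 0.7 m/s and horizontal distance between yellow_pot and blue_carrier below 0.14 m and z of yellow_pot in the frame of blue_carrier below 0.03 m) or (linear speed of green_pot above 0.7 m/s and horizontal distance between green_pot and blue_carrier below 0.14 m and z of green_pot in the frame of blue_carrier below 0.03 m)).
It also fails if it takes over 96 s, if anything falls off the work surface, if the arm or the gripper's body presses on something with over 40 N, if the wrist force passes 120 N, or if a joint passes its speed limit or range.

## Working session

There is one attempt and no reset: what is moved stays moved. The work goes in short steps, Python scripts to look and compute and a tool call to move; the robot and the scene stay as the last step left them, time stands still between calls to the robot, and variables do not carry over. Pictures are saved under pics/ and viewed, about 12 in all and at most 16, crops included, and the job is handed in when it is done.

Besides the shell and the picture viewer there is one more tool, called by a JSON object that holds its "api" and its "payload". carry_out: Moves the arm, as the interface text tells. Its arguments: {"type":"object","properties":{"dr":{"type":"array","items":{"type":"array","items":{"type":"number"}}},"xyz":{"type":"array","items":{"type":"array","items":{"type":"number"}}},"grip":{"type":"array","items":{"type":"number"}},"force":{"type":"number"}},"required":["dr","xyz","grip"]}

```bash
mkdir -p pics; python3 - <<'E'
from plant import ctrl
import cv2,numpy as np
s=ctrl.sense();print({k:np.round(v,3) for k,v in s.items()})
for n in("top","scene"):
    c=ctrl.camera(n);cv2.imwrite(f"pics/{n}0.png",c["color"][:,:,::-1]);np.savez(f"{n}0.npz",**c)
    print(n,c["intrinsics"].round(1).tolist(),c["rvec"],c["tvec"])
E
```

```text
{'time_s': np.float64(0.0), 'q': array([ 1.111,  0.259,  1.536, -0.   ,  1.348, -0.203]), 'dq': array([-0.   ,  0.   , -0.001,  0.001, -0.001, -0.   ]), 'tau': array([ 3.0000e-03, -4.4603e+01, -2.9057e+01, -0.0000e+00,  1.2000e-02,
       -0.0000e+00]), 'tool_pos': array([0.139, 0.531, 0.23 ]), 'eef_rot': array([ 0.128,  0.992, -0.001, -0.   ]), 'ft_force': array([-0.752,  0.701,  0.388]), 'moment': array([ 0.045, -0.041, -0.003]), 'finger_gap': np.float64(1.002)}
top [[479.6, 0.0, 311.5], [0.0, 479.6, 240.3], [0.0, 0.0, 1.0]] [ 2.14378508 -2.11105714  0.22877565] [-0.0402437   0.54032194  0.66120183]
scene [[618.8, 0.0, 317.9], [0.0, 618.8, 235.9], [0.0, 0.0, 1.0]] [ 1.12536157  2.13241095 -1.2198178 ] [ 0.33684879 -0.18845291  1.29782128]
```

View pics/top0.png

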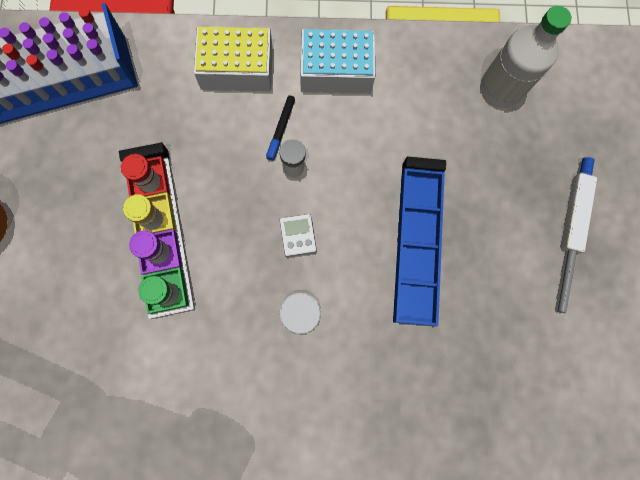

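View pics/scene0.png

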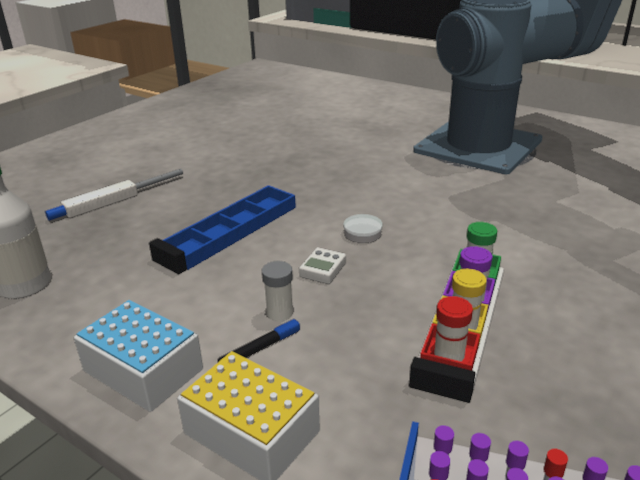

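The top view shows the rack at about (155,230) with its black end at the top, at (143,150). From that end the order is red, yellow, purple, green. The carrier is at (420,240), with its black end at (425,163). So red goes to x=-90, yellow to -30, purple to +30 and green to +90. The gray capped bottle (290,155), timer and dish lie between them.

```bash
cat > h.py <<'E'
import cv2,numpy as np
def world(c):
    K=c["intrinsics"];R=cv2.Rodrigues(np.array(c["rvec"],float))[0];t=np.array(c["tvec"],float).ravel()
    v,u=np.mgrid[:480,:640];d=c["depth"]
    P=np.stack([(u-K[0,2])/K[0,0]*d,(v-K[1,2])/K[1,1]*d,d],-1)
    W=(P-t)@R; W[d==0]=np.nan
    return W
def hsv(c): return cv2.cvtColor(np.ascontiguousarray(c["color"]),cv2.COLOR_RGB2HSV)
def cast(c,px,z):
    K=c["intrinsics"];R=cv2.Rodrigues(np.array(c["rvec"],float))[0];t=np.array(c["tvec"],float).ravel()
    r=(np.c_[cv2.undistortPoints(np.array(px,float).reshape(-1,1,2),K,None)[:,0],np.ones(len(px))])@R
    o=-R.T@t
    return o+r*((z-o[2])/r[:,2])[:,None]
HUE={"red":(0,6),"yellow":(20,32),"purple":(128,155),"green":(50,75)}
def huemask(H,n):
    a,b=HUE[n];h=H[...,0]
    m=((h>=a)&(h<=b))|((h>=174) if n=="red" else False)
    return m&(H[...,1]>100)&(H[...,2]>40)
E
python3 - <<'E'
from h import *
for n in("top","scene"):
    c=dict(np.load(n+"0.npz"));W=world(c);H=hsv(c);z=W[...,2]
    print(n,"cam",-cv2.Rodrigues(c["rvec"])[0].T@c["tvec"].ravel())
    reg=(W[...,0]>.2)&(W[...,0]<.75)&(np.abs(W[...,1])<.45)
    for k in HUE:
        m=huemask(H,k)&reg&(z>.078)&(z<.1)
        ys,xs=np.where(m)
        if len(xs)<20: print(k,len(xs));continue
        mm=cv2.morphologyEx(m.astype(np.uint8),cv2.MORPH_OPEN,np.ones((3,3)))
        cs=max(cv2.findContours(mm,0,1)[0],key=cv2.contourArea);(u,v),r=cv2.minEnclosingCircle(cs)
        print(k,len(xs),"px",u,v,"z",np.median(z[m]),"mean",W[m].mean(0).round(4),"ctr",cast(c,[(u,v)],.087)[0].round(4),"ext",np.ptp(W[m][:,:2],axis=0))
    m=(H[...,0]>100)&(H[...,0]<125)&(H[...,1]>120)&reg&(z>-.01)&(z<.04)
    cs=max(cv2.findContours(m.astype(np.uint8),0,1)[0],key=cv2.contourArea)
    if n=="top":
        B=cast(c,cs[:,0],.025)[:,:2].astype(np.float32);print("blue rect",cv2.minAreaRect(B),cv2.boxPoints(cv2.minAreaRect(B)))
    rim=m&(z>.021)&(z<.029);print("rim",rim.sum(),cv2.minAreaRect(W[rim][:,:2].astype(np.float32)), np.median(z[rim]))
    blk=(H[...,2]<60)&reg&(z>.028)&(z<.04)
    for cc in cv2.connectedComponentsWithStats(blk.astype(np.uint8))[2][1:]:
        if cc[4]>100: 
            x,y,w,h=cc[:4];q=np.zeros_like(blk);q[y:y+h,x:x+w]=1;q&=blk
            print("black",cc,W[q].mean(0).round(4),cv2.minAreaRect(W[q][:,:2].astype(np.float32)))
E
```

```text
top cam [ 0.40228461 -0.01930016  0.75402242]
red 620 px 134.96153259277344 167.34616088867188 z 0.08753194981255732 mean [0.6375 0.2262 0.0871] ctr [0.6375 0.2261 0.087 ] ext [0.03909093 0.03861811]
yellow 638 px 137.41378784179688 208.0 z 0.08763620795160562 mean [0.5765 0.2175 0.0872] ctr [0.5768 0.2175 0.087 ] ext [0.03860926 0.03962026]
purple 649 px 143.8411407470703 244.5260467529297 z 0.08747939913794574 mean [0.5243 0.2041 0.0871] ctr [0.524  0.2042 0.087 ] ext [0.03832553 0.03968661]
green 684 px 153.2532501220703 289.5909118652344 z 0.08742387537995445 mean [0.4604 0.1859 0.0872] ctr [0.461  0.1862 0.087 ] ext [0.03879652 0.03924705]
blue rect ((0.5440772771835327, -0.20001108944416046), (0.06830208748579025, 0.2464214712381363), 85.46883392333984) [[ 0.41855365 -0.22432159]
 [ 0.6642049  -0.24378921]
 [ 0.6696009  -0.17570059]
 [ 0.42394966 -0.15623297]]
rim 1449 ((0.5435837507247925, -0.2020706683397293), (0.0649188756942749, 0.24558612704277039), 85.47874450683594) 0.024711014000991457
black [119 143  46  18 400] [0.6842 0.2332 0.0341] ((0.6791897416114807, 0.2374722063
[... 573 characters left out ...]
.08794626008475684 mean [0.533  0.2075 0.0866] ctr [0.5336 0.2078 0.087 ] ext [0.07909974 0.03868391]
green 495 px 481.8571472167969 231.5 z 0.08792978386116539 mean [0.4694 0.1895 0.0865] ctr [0.4691 0.1897 0.087 ] ext [0.09221017 0.03826587]
rim 1161 ((0.5445685386657715, -0.2019638866186142), (0.0690542459487915, 0.2472916692495346), 85.08670806884766) 0.02423978668759906
black [149 239  35  21 356] [ 0.6787 -0.208   0.0339] ((0.6769383549690247, -0.21088866889476776), (0.06341708451509476, 0.017796559259295464), 85.40394592285156)
black [411 357  64  28 917] [0.6878 0.2405 0.0338] ((0.6858111619949341, 0.23910197615623474), (0.019836656749248505, 0.06868249922990799), 12.372373580932617)
```

Measurements agree: lid tops are at 0.0875 m and extents are about 39 mm. The carrier centre is (0.544,-0.202), with its axis at -4.5°. I'll turn the jaws to world y so the tool axes become (-X,+Y,-Z), then go over green.

{"api": "carry_out", "payload": {"dr": [[0,0,-1],[0,0,-1],[0,0,-0.94],[0,0,0]], "xyz": [[0,0,0],[0,0,0],[0,0,0],[0,0,0]], "grip": [1,1,1,1], "force": 40}}

```text
time_s: 0.6
tool_pos: [0.1396, 0.5317, 0.2309]
eef_rot: [0.0, 1.0, -0.0, -0.0]
ft_force: [-0.6, 0.2, -0.1]
finger_gap: 1.003
```

{"api": "carry_out", "payload": {"dr": [[0,0,0],[0,0,0],[0,0,0],[0,0,0],[0,0,0],[0,0,0],[0,0,0],[0,0,0],[0,0,0],[0,0,0]], "xyz": [[-0.6,-0.64,0],[-0.6,-0.64,0],[-0.6,-0.64,0],[-0.6,-0.64,0],[-0.6,-0.64,0],[-0.6,-0.64,0],[-0.6,-0.64,0],[-0.6,-0.64,0],[-0.57,-0.63,0],[0,0,0]], "grip": [1,1,1,1,1,1,1,1,1,1]}}

```text
time_s: 1.85
tool_pos: [0.4639, 0.1842, 0.2309]
eef_rot: [0.003, 1.0, -0.0, 0.0]
ft_force: [-0.3, 0.8, -0.3]
finger_gap: 0.993
```

{"api": "carry_out", "payload": {"dr": [[0,0,0],[0,0,0],[0,0,0]], "xyz": [[0,0,0.6],[0,0,0.6],[0,0,0]], "grip": [1,1,1]}}

```text
time_s: 2.22
tool_pos: [0.4589, 0.1872, 0.1569]
eef_rot: [0.0, 1.0, -0.0, -0.003]
ft_force: [0.1, 0.1, 0.5]
finger_gap: 0.997
```

```bash
python3 - <<'E'
from h import *
from plant import ctrl
c=ctrl.camera("wrist");cv2.imwrite("pics/w1.png",c["color"][:,:,::-1]);s=ctrl.sense();print(s["tool_pos"],s["eef_rot"])
W=world(c);m=huemask(hsv(c),"green")&(W[...,2]>.08)&(W[...,2]<.095)
mm=cv2.morphologyEx(m.astype(np.uint8),cv2.MORPH_OPEN,np.ones((3,3)))
cs=max(cv2.findContours(mm,0,1)[0],key=cv2.contourArea);(u,v),r=cv2.minEnclosingCircle(cs)
print(u,v,r,cast(c,[(u,v)],.087),W[m].mean(0),np.ptp(W[m],axis=0))
E
```

```text
[0.4604898  0.18739295 0.15882731] [ 1.63576836e-04  9.99998922e-01 -1.23760801e-04 -1.45389354e-03]
325.5 260.8235168457031 33.65034484863281 [[0.45870652 0.18732673 0.087     ]] [0.4584508  0.18723198 0.08653854] [0.03913521 0.03951922 0.00931031]
```

View pics/w1.png

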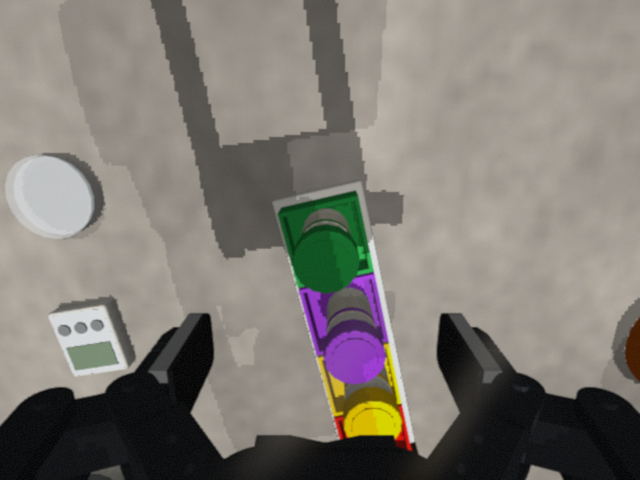

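The wrist view shows the green lid at (325,261), which casts to (0.459,0.187), within 2 mm of both the top view and the TCP. Descending to grip.

{"api": "carry_out", "payload": {"dr": [[0,0,0],[0,0,0],[0,0,0],[0,0,0],[0,0,0],[0,0,0],[0,0,0],[0,0,0],[0,0,0]], "xyz": [[0,0,0.45],[0,0,0.45],[0,0,0.4],[0,0,0.33],[0,0,0],[0,0,0],[0,0,0],[0,0,0],[0,0,0]], "grip": [1,1,1,1,1,-1,-1,-1,-1]}}

```text
time_s: 3.4
tool_pos: [0.4627, 0.1871, 0.0628]
eef_rot: [0.0, 1.0, 0.0, 0.001]
ft_force: [-1.0, 0.6, 5.6]
finger_gap: 0.454
```

{"api": "carry_out", "payload": {"dr": [[0,0,0],[0,0,0],[0,0,0],[0,0,0],[0,0,0],[0,0,0],[0,0,0],[0,0,0]], "xyz": [[0,0,0],[0,0,0.13],[0,0,0],[0,0,0],[0,0,0],[0,0,0],[0,0,0],[0,0,-0.2]], "grip": [0.4,0.4,0.4,-1,-1,-1,-1,-1]}}

```text
time_s: 4.4
tool_pos: [0.4609, 0.1867, 0.0654]
eef_rot: [0.0, 1.0, -0.0, -0.001]
ft_force: [-0.6, 0.3, -0.8]
finger_gap: 0.452
```

{"api": "carry_out", "payload": {"dr": [[0,0,0],[0,0,0],[0,0,0],[0,0,0],[0,0,0],[0,0,0]], "xyz": [[0,0,-0.4],[0,0,-0.5],[0,0,-0.5],[0,0,-0.4],[0,0,0],[0,0,0]], "grip": [-1,-1,-1,-1,-1,-1]}}

```text
time_s: 5.15
tool_pos: [0.4612, 0.1868, 0.1732]
eef_rot: [0.0, 1.0, -0.0, -0.0]
ft_force: [-0.3, 0.1, -1.1]
finger_gap: 0.455
```

```bash
cat > look.py <<'E'
from h import *
from plant import ctrl
import sys
tag=sys.argv[1];cams=sys.argv[2].split(",")
s=ctrl.sense();print("tool",s["tool_pos"].round(4),"q",np.round(s["eef_rot"],4),"gap",round(float(s["finger_gap"]),3),"F",s["ft_force"].round(1),"t",s["time_s"])
for n in cams:
    c=ctrl.camera(n);cv2.imwrite(f"pics/{n}{tag}.png",c["color"][:,:,::-1]);W=world(c);H=hsv(c)
    for k in HUE:
        reg=(W[...,0]>.2)&(W[...,0]<.75)&(np.abs(W[...,1])<.35)
        m=(huemask(H,k)&reg&(W[...,2]>.06)).astype(np.uint8)
        m=cv2.morphologyEx(m,cv2.MORPH_OPEN,np.ones((3,3)))
        cs=cv2.findContours(m,0,1)[0]
        if not cs: continue
        b=np.zeros_like(m);cv2.drawContours(b,[max(cs,key=cv2.contourArea)],0,1,-1);b=(b>0)&(m>0)
        zt=np.percentile(W[b][:,2],80);t=b&(abs(W[...,2]-zt)<.006)
        p=W[t]; d=p[:,:2].mean(0)-[.5440,-.2020];u=np.array([.9969,-.0788])
        print(n,k,t.sum(),"ztop %.4f"%np.median(p[:,2]),"mean",p.mean(0).round(4),"ext",np.ptp(p[:,:2],axis=0).round(3),"carrier xy",round(d@u,4),round(d@[-u[1],u[0]],4))
E
python3 look.py a top,scene
```

```text
tool [0.4612 0.1868 0.1732] q [ 1.e-04  1.e+00 -1.e-04 -4.e-04] gap 0.455 F [-0.3  0.1 -1.1] t 5.15
top red 585 ztop 0.0876 mean [0.638  0.2268 0.0875] ext [0.039 0.039] carrier xy 0.06 0.4348
top yellow 605 ztop 0.0876 mean [0.5768 0.218  0.0876] ext [0.039 0.04 ] carrier xy -0.0004 0.4213
top purple 619 ztop 0.0875 mean [0.5247 0.2045 0.0874] ext [0.039 0.038] carrier xy -0.0513 0.4037
top green 81 ztop 0.2070 mean [0.4444 0.1834 0.2067] ext [0.006 0.022] carrier xy -0.1296 0.3764
scene red 696 ztop 0.0882 mean [0.6442 0.2291 0.0878] ext [0.041 0.038] carrier xy 0.0659 0.4377
scene yellow 582 ztop 0.0882 mean [0.5832 0.2203 0.0879] ext [0.041 0.038] carrier xy 0.0058 0.4241
scene purple 495 ztop 0.0882 mean [0.5316 0.207  0.0878] ext [0.041 0.038] carrier xy -0.0446 0.4068
scene green 401 ztop 0.2073 mean [0.4682 0.1869 0.2068] ext [0.043 0.039] carrier xy -0.1062 0.3818
```

View pics/scenea.png

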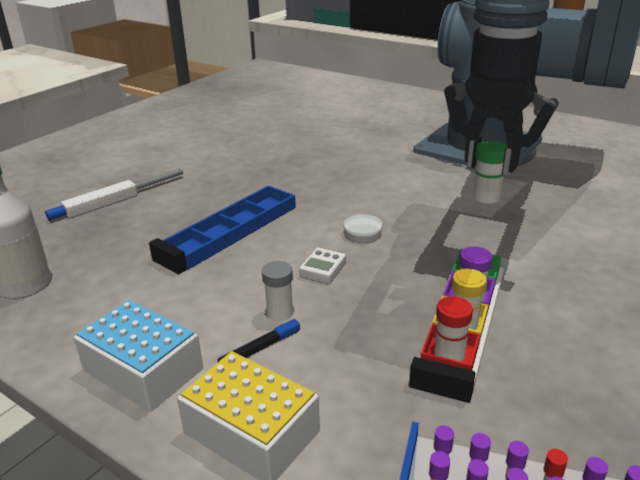

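Green is held upright at (488,170). Its lid top is 34 mm above the TCP, so its underside is 38 mm below. Carrying it over the +90 well at (0.634,-0.209).

{"api": "carry_out", "payload": {"dr": [[0,0,0],[0,0,0],[0,0,0],[0,0,0],[0,0,0],[0,0,0],[0,0,0],[0,0,0],[0,0,0],[0,0,0]], "xyz": [[-0.2,-0.46,0],[-0.36,-0.82,0],[-0.36,-0.82,0],[-0.36,-0.82,0],[-0.36,-0.82,0],[-0.36,-0.82,0],[-0.36,-0.82,0],[-0.36,-0.82,0],[-0.17,-0.4,0],[0,0,0]], "grip": [-1,-1,-1,-1,-1,-1,-1,-1,-1,-1]}}

```text
time_s: 6.5
tool_pos: [0.6348, -0.2111, 0.1714]
eef_rot: [0.001, 1.0, 0.001, -0.001]
ft_force: [-0.0, 0.9, -1.5]
finger_gap: 0.455
```

{"api": "carry_out", "payload": {"dr": [[0,0,0],[0,0,0],[0,0,0],[0,0,0]], "xyz": [[0,0,0],[0,0,0.5],[0,0,0.3],[0,0,0]], "grip": [-1,-1,-1,-1]}}

```text
time_s: 7.0
tool_pos: [0.6337, -0.2075, 0.1238]
eef_rot: [-0.0, 1.0, 0.001, -0.002]
ft_force: [0.3, -0.6, -0.6]
finger_gap: 0.453
```

```bash
python3 look.py b top,wrist
```

```text
tool [ 0.6337 -0.2075  0.1238] q [-4.0e-04  1.0e+00  1.1e-03 -2.0e-03] gap 0.453 F [ 0.3 -0.6 -0.6] t 7.0
top red 589 ztop 0.0877 mean [0.6379 0.2266 0.0877] ext [0.039 0.039] carrier xy 0.0599 0.4347
top yellow 609 ztop 0.0875 mean [0.5768 0.2181 0.0875] ext [0.038 0.039] carrier xy -0.0004 0.4214
top purple 605 ztop 0.0876 mean [0.5245 0.2049 0.0876] ext [0.038 0.039] carrier xy -0.0515 0.4041
wrist green 10019 ztop 0.1583 mean [ 0.6308 -0.2084  0.1582] ext [0.04  0.039] carrier xy 0.0871 0.0004
```

View pics/wristb.png

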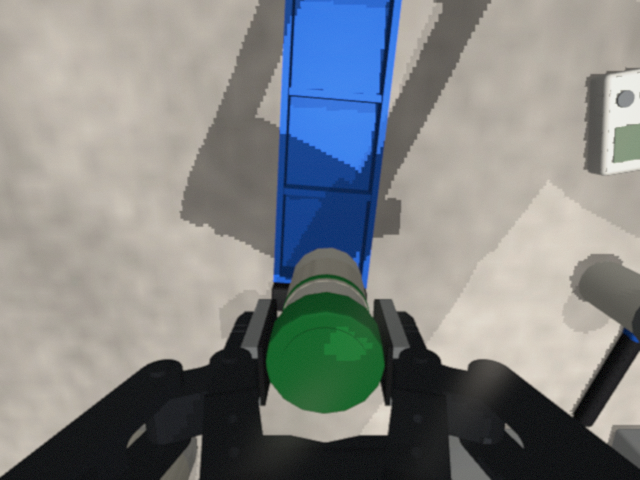

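The wrist view shows green held upright at (325,350), with the carrier's last well right below at (322,240). I'll check the carrier's position once from this view.

```bash
python3 - <<'E'
from h import *
from plant import ctrl
c=ctrl.camera("wrist");W=world(c);H=hsv(c);z=W[...,2]
m=(H[...,0]>100)&(H[...,0]<125)&(H[...,1]>120)
rim=m&(z>.021)&(z<.028)&(W[...,0]>.4)&(W[...,0]<.7)
d=W[rim][:,:2]-[.5440,-.2020];u=np.array([.9969,-.0788]);a=d@u;b=d@[-u[1],u[0]]
print(rim.sum(),np.median(z[rim]),"lat range",np.percentile(b,[1,99]).round(4))
for x0 in(-.12,-.06,0,.06,.12):
    k=(abs(a-x0)<.012)&(abs(b)<.02);print(x0,k.sum(),np.median(a[k]).round(4) if k.any() else None)
for x0 in (-.09,-.03,.03,.09):
    k=abs(a-x0)<.015;print(x0,[np.median(b[k&(s*b>0)]).round(4) for s in(-1,1)])
E
```

```text
4776 0.02414792143630158 lat range [-0.0321  0.0313]
-0.12 0 None
-0.06 0 None
0 331 -0.0017
0.06 253 0.058
0.12 0 None
-0.09 [np.float64(nan), np.float64(nan)]
-0.03 [np.float64(-0.0303), np.float64(0.0292)]
0.03 [np.float64(-0.0302), np.float64(0.0292)]
0.09 [np.float64(-0.0302), np.float64(0.0291)]
  return _methods._mean(a, axis=axis, dtype=dtype,
  ret = ret.dtype.type(ret / rcount)
```

Carrier pose confirmed to about 2 mm, and green is at carrier x≈0.089, y≈0. Lowering 82 mm, slowly at the end.

{"api": "carry_out", "payload": {"dr": [[0,0,0],[0,0,0],[0,0,0],[0,0,0],[0,0,0],[0,0,0],[0,0,0],[0,0,0]], "xyz": [[0,0,0.35],[0,0,0.4],[0,0,0.3],[0,0,0.15],[0,0,0.08],[0,0,0.05],[0,0,0.03],[0,0,0]], "grip": [-1,-1,-1,-1,-1,-1,-1,-1]}}

```text
time_s: 8.15
tool_pos: [0.6352, -0.2092, 0.0444]
eef_rot: [0.0, 1.0, -0.0, 0.0]
ft_force: [-0.4, 0.1, -0.5]
finger_gap: 0.451
```

{"api": "carry_out", "payload": {"dr": [[0,0,0],[0,0,0],[0,0,0],[0,0,0],[0,0,0],[0,0,0],[0,0,0],[0,0,0],[0,0,0],[0,0,0]], "xyz": [[0,0,0.03],[0,0,0],[0,0,0],[0,0,0],[0,0,-0.1],[0,0,-0.3],[0,0,-0.6],[0,0,-0.6],[0,0,-0.5],[0,0,0]], "grip": [-1,-1,0.3,0.6,0.6,1,1,1,1,1]}}

```text
time_s: 9.4
tool_pos: [0.6371, -0.2101, 0.1732]
eef_rot: [0.0, 1.0, -0.002, 0.004]
ft_force: [0.7, 0.1, -0.0]
finger_gap: 1.0
```

```bash
python3 look.py c wrist,top
```

```text
tool [ 0.6371 -0.2101  0.1732] q [ 1.0e-04  1.0e+00 -1.9e-03  3.6e-03] gap 1.0 F [ 0.7  0.1 -0. ] t 9.4
wrist green 2737 ztop 0.0757 mean [ 0.6329 -0.2087  0.0756] ext [0.039 0.038] carrier xy 0.0891 0.0004
top red 583 ztop 0.0878 mean [0.638  0.2267 0.0876] ext [0.039 0.039] carrier xy 0.0599 0.4348
top yellow 600 ztop 0.0876 mean [0.577  0.2181 0.0876] ext [0.039 0.039] carrier xy -0.0002 0.4214
top purple 620 ztop 0.0876 mean [0.5246 0.2046 0.0875] ext [0.038 0.039] carrier xy -0.0513 0.4038
```

Green stands at carrier (0.089, 0.000) with its top at 0.0757, which is right (0.076). Purple next.

{"api": "carry_out", "payload": {"dr": [[0,0,0],[0,0,0],[0,0,0],[0,0,0],[0,0,0],[0,0,0],[0,0,0],[0,0,0],[0,0,0],[0,0,0]], "xyz": [[0.12,0.45,0],[0.23,0.86,0],[0.23,0.86,0],[0.23,0.86,0],[0.23,0.86,0],[0.23,0.86,0],[0.23,0.86,0],[0.23,0.86,0],[0.12,0.43,0],[0,0,0]], "grip": [1,1,1,1,1,1,1,1,1,1]}}

```text
time_s: 10.75
tool_pos: [0.5225, 0.2066, 0.167]
eef_rot: [-0.002, 1.0, -0.0, -0.001]
ft_force: [-0.3, -0.3, -0.1]
finger_gap: 0.998
```

{"api": "carry_out", "payload": {"dr": [[0,0,0],[0,0,0]], "xyz": [[0,0,0.2],[0,0,0]], "grip": [1,1]}}

```text
time_s: 11.0
tool_pos: [0.5234, 0.2035, 0.1544]
eef_rot: [0.001, 1.0, -0.0, -0.002]
ft_force: [0.3, 0.7, -0.3]
finger_gap: 1.0
```

```bash
python3 look.py d wrist,wrist|grep -v green
```

```text
tool [0.5234 0.2035 0.1544] q [ 9.0e-04  1.0e+00 -5.0e-04 -1.7e-03] gap 1.0 F [ 0.3  0.7 -0.3] t 11.0
wrist red 2093 ztop 0.0865 mean [0.6328 0.2271 0.0862] ext [0.034 0.04 ] carrier xy 0.0548 0.4348
wrist yellow 2937 ztop 0.0866 mean [0.575  0.2188 0.0864] ext [0.04  0.039] carrier xy -0.0022 0.4219
wrist purple 3417 ztop 0.0866 mean [0.5231 0.2055 0.0866] ext [0.04  0.039] carrier xy -0.0529 0.4046
wrist red 2154 ztop 0.0865 mean [0.6333 0.2272 0.0862] ext [0.035 0.039] carrier xy 0.0552 0.4349
wrist yellow 2921 ztop 0.0866 mean [0.5751 0.2188 0.0864] ext [0.04  0.039] carrier xy -0.0021 0.4219
wrist purple 3412 ztop 0.0867 mean [0.5231 0.2056 0.0866] ext [0.039 0.039] carrier xy -0.0529 0.4046
```

{"api": "carry_out", "payload": {"dr": [[0,0,0],[0,0,0],[0,0,0],[0,0,0],[0,0,0],[0,0,0],[0,0,0],[0,0,0],[0,0,0],[0,0,0]], "xyz": [[0,0,0.45],[0,0,0.45],[0,0,0.45],[0,0,0.35],[0,0,0],[0,0,0],[0,0,0],[0,0,0],[0,0,0],[0,0,0]], "grip": [1,1,1,1,1,-1,-1,-1,-1,-1]}}

```text
time_s: 12.35
tool_pos: [0.5251, 0.2051, 0.0555]
eef_rot: [0.0, 1.0, 0.0, 0.001]
ft_force: [0.1, -0.0, 6.1]
finger_gap: 0.455
```

{"api": "carry_out", "payload": {"dr": [[0,0,0],[0,0,0],[0,0,0],[0,0,0],[0,0,0],[0,0,0],[0,0,0]], "xyz": [[0,0,-0.2],[0,0,-0.4],[0,0,-0.5],[0,0,-0.5],[0,0,-0.4],[0,0,0],[0,0,0]], "grip": [-1,-1,-1,-1,-1,-1,-1]}}

```text
time_s: 13.22
tool_pos: [0.5235, 0.2048, 0.1735]
eef_rot: [0.0, 1.0, -0.0, -0.001]
ft_force: [0.6, 0.7, -1.6]
finger_gap: 0.453
```

```bash
python3 look.py e wrist,top
```

```text
tool [0.5235 0.2048 0.1735] q [ 1.e-04  1.e+00 -1.e-04 -7.e-04] gap 0.453 F [ 0.6  0.7 -1.6] t 13.225
wrist red 1001 ztop 0.0867 mean [0.6436 0.2322 0.0866] ext [0.034 0.036] carrier xy 0.0651 0.4407
wrist yellow 25 ztop 0.0857 mean [0.5668 0.2349 0.0853] ext [0.004 0.003] carrier xy -0.0117 0.4374
wrist purple 9767 ztop 0.2047 mean [0.5208 0.2045 0.2045] ext [0.041 0.039] carrier xy -0.0551 0.4035
top red 580 ztop 0.0877 mean [0.638  0.2266 0.0876] ext [0.039 0.039] carrier xy 0.0599 0.4347
top yellow 177 ztop 0.0877 mean [0.5881 0.2221 0.0877] ext [0.018 0.032] carrier xy 0.0106 0.4263
top purple 221 ztop 0.2052 mean [0.5102 0.2044 0.2051] ext [0.013 0.038] carrier xy -0.0657 0.4024
top green 536 ztop 0.0765 mean [ 0.6336 -0.2075  0.0764] ext [0.039 0.038] carrier xy 0.0897 0.0016
```

{"api": "carry_out", "payload": {"dr": [[0,0,0],[0,0,0],[0,0,0],[0,0,0],[0,0,0],[0,0,0],[0,0,0],[0,0,0],[0,0,0],[0,0,0]], "xyz": [[-0.06,-0.45,0],[-0.11,-0.85,0],[-0.11,-0.85,0],[-0.11,-0.85,0],[-0.11,-0.85,0],[-0.11,-0.85,0],[-0.11,-0.85,0],[-0.11,-0.85,0],[-0.04,-0.42,0],[0,0,0]], "grip": [-1,-1,-1,-1,-1,-1,-1,-1,-1,-1]}}

```text
time_s: 14.58
tool_pos: [0.5758, -0.2056, 0.173]
eef_rot: [0.001, 1.0, 0.001, -0.001]
ft_force: [-0.2, 1.4, -0.7]
finger_gap: 0.456
```

{"api": "carry_out", "payload": {"dr": [[0,0,0],[0,0,0],[0,0,0],[0,0,0]], "xyz": [[0,0,0],[0,0,0.5],[0,0,0.3],[0,0,0]], "grip": [-1,-1,-1,-1]}}

```text
time_s: 15.08
tool_pos: [0.5752, -0.2018, 0.1248]
eef_rot: [-0.001, 1.0, 0.001, -0.002]
ft_force: [-0.4, 0.0, -0.1]
finger_gap: 0.457
```

```bash
python3 look.py f wrist
```

```text
tool [ 0.5752 -0.2018  0.1248] q [-9.0e-04  1.0e+00  1.2e-03 -1.7e-03] gap 0.457 F [-0.4  0.  -0.1] t 15.075
wrist purple 9779 ztop 0.1561 mean [ 0.5725 -0.2021  0.1559] ext [0.04  0.039] carrier xy 0.0285 0.0021
```

{"api": "carry_out", "payload": {"dr": [[0,0,0],[0,0,0],[0,0,0],[0,0,0],[0,0,0],[0,0,0],[0,0,0],[0,0,0]], "xyz": [[0,0,0.35],[0,0,0.4],[0,0,0.3],[0,0,0.14],[0,0,0.08],[0,0,0.05],[0,0,0.03],[0,0,0]], "grip": [-1,-1,-1,-1,-1,-1,-1,-1]}}

```text
time_s: 16.12
tool_pos: [0.5764, -0.2044, 0.0455]
eef_rot: [0.0, 1.0, -0.0, 0.0]
ft_force: [0.0, -1.1, 0.4]
finger_gap: 0.455
```

Just above the floor (about 1 mm). Release and rise.

{"api": "carry_out", "payload": {"dr": [[0,0,0],[0,0,0],[0,0,0],[0,0,0],[0,0,0],[0,0,0],[0,0,0],[0,0,0],[0,0,0],[0,0,0]], "xyz": [[0,0,0.02],[0,0,0],[0,0,0],[0,0,0],[0,0,-0.1],[0,0,-0.3],[0,0,-0.6],[0,0,-0.6],[0,0,-0.5],[0,0,0]], "grip": [-1,-1,0.3,0.6,0.6,1,1,1,1,1]}}

```text
time_s: 17.38
tool_pos: [0.5782, -0.2053, 0.1745]
eef_rot: [0.0, 1.0, -0.002, 0.003]
ft_force: [0.5, -0.4, -0.1]
finger_gap: 0.997
```

```bash
python3 look.py g wrist,top
```

```text
tool [ 0.5782 -0.2053  0.1745] q [ 0.      1.     -0.0019  0.0034] gap 0.997 F [ 0.5 -0.4 -0.1] t 17.375
wrist purple 2727 ztop 0.0757 mean [ 0.5749 -0.2039  0.0756] ext [0.04  0.039] carrier xy 0.031 0.0005
wrist green 2320 ztop 0.0756 mean [ 0.6323 -0.2086  0.0755] ext [0.04  0.039] carrier xy 0.0885 0.0003
top red 589 ztop 0.0877 mean [0.6379 0.2266 0.0876] ext [0.04  0.039] carrier xy 0.0599 0.4347
top yellow 612 ztop 0.0877 mean [0.5769 0.218  0.0876] ext [0.038 0.04 ] carrier xy -0.0003 0.4213
```

Purple is at (0.031, 0.0005) with its top at 0.0757, so it is good. Yellow next.

{"api": "carry_out", "payload": {"dr": [[0,0,0],[0,0,0],[0,0,0],[0,0,0],[0,0,0],[0,0,0],[0,0,0],[0,0,0],[0,0,0],[0,0,0]], "xyz": [[0,0.45,0],[0,0.88,0],[0,0.88,0],[0,0.88,0],[0,0.88,0],[0,0.88,0],[0,0.88,0],[0,0.88,0],[0,0.44,0],[0,0,0]], "grip": [1,1,1,1,1,1,1,1,1,1]}}

```text
time_s: 18.73
tool_pos: [0.575, 0.2206, 0.1684]
eef_rot: [-0.002, 1.0, -0.0, -0.001]
ft_force: [-0.2, -0.6, -0.2]
finger_gap: 1.001
```

{"api": "carry_out", "payload": {"dr": [[0,0,0],[0,0,0],[0,0,0]], "xyz": [[0,0,0.2],[0,0,0],[0,0,0]], "grip": [1,1,1]}}

```text
time_s: 19.1
tool_pos: [0.5764, 0.2175, 0.1577]
eef_rot: [0.001, 1.0, -0.0, -0.0]
ft_force: [-0.2, -0.3, 0.2]
finger_gap: 0.996
```

```bash
python3 look.py h wrist
```

```text
tool [0.5764 0.2175 0.1577] q [ 9.e-04  1.e+00 -1.e-04 -4.e-04] gap 0.996 F [-0.2 -0.3  0.2] t 19.1
wrist red 2794 ztop 0.0866 mean [0.6363 0.2276 0.0864] ext [0.04  0.039] carrier xy 0.0582 0.4355
wrist yellow 3366 ztop 0.0867 mean [0.5758 0.2189 0.0866] ext [0.039 0.039] carrier xy -0.0015 0.4221
```

{"api": "carry_out", "payload": {"dr": [[0,0,0],[0,0,0],[0,0,0],[0,0,0],[0,0,0],[0,0,0],[0,0,0],[0,0,0],[0,0,0],[0,0,0]], "xyz": [[0,0,0.45],[0,0,0.45],[0,0,0.45],[0,0,0.37],[0,0,0],[0,0,0],[0,0,0],[0,0,0],[0,0,0],[0,0,0]], "grip": [1,1,1,1,1,-1,-1,-1,-1,-1]}}

```text
time_s: 20.4
tool_pos: [0.5773, 0.2189, 0.0563]
eef_rot: [0.0, 1.0, 0.0, 0.001]
ft_force: [-0.5, -0.1, 5.4]
finger_gap: 0.455
```

{"api": "carry_out", "payload": {"dr": [[0,0,0],[0,0,0],[0,0,0],[0,0,0],[0,0,0],[0,0,0],[0,0,0]], "xyz": [[0,0,-0.2],[0,0,-0.4],[0,0,-0.5],[0,0,-0.5],[0,0,-0.4],[0,0,0],[0,0,0]], "grip": [-1,-1,-1,-1,-1,-1,-1]}}

```text
time_s: 21.28
tool_pos: [0.5757, 0.2186, 0.174]
eef_rot: [0.0, 1.0, -0.0, -0.001]
ft_force: [0.3, -0.4, -0.3]
finger_gap: 0.454
```

```bash
python3 look.py i wrist,top
```

```text
tool [0.5757 0.2186 0.174 ] q [ 1.e-04  1.e+00 -1.e-04 -7.e-04] gap 0.454 F [ 0.3 -0.4 -0.3] t 21.275
wrist yellow 9706 ztop 0.2044 mean [0.5733 0.2184 0.2042] ext [0.04  0.039] carrier xy -0.0039 0.4214
top red 103 ztop 0.0868 mean [0.6374 0.2122 0.0865] ext [0.03 0.01] carrier xy 0.0605 0.4203
top yellow 320 ztop 0.2047 mean [0.5647 0.2198 0.2047] ext [0.02  0.039] carrier xy -0.0126 0.4221
top purple 565 ztop 0.0764 mean [ 0.5761 -0.2028  0.0764] ext [0.039 0.039] carrier xy 0.0321 0.0017
top green 535 ztop 0.0765 mean [ 0.6337 -0.2075  0.0765] ext [0.038 0.038] carrier xy 0.0899 0.0016
```

{"api": "carry_out", "payload": {"dr": [[0,0,0],[0,0,0],[0,0,0],[0,0,0],[0,0,0],[0,0,0],[0,0,0],[0,0,0],[0,0,0],[0,0,0]], "xyz": [[0.06,-0.45,0],[0.125,-0.87,0],[0.125,-0.87,0],[0.125,-0.87,0],[0.125,-0.87,0],[0.125,-0.87,0],[0.125,-0.87,0],[0.125,-0.87,0],[0.065,-0.44,0],[0,0,0]], "grip": [-1,-1,-1,-1,-1,-1,-1,-1,-1,-1]}}

```text
time_s: 22.62
tool_pos: [0.5154, -0.2019, 0.1737]
eef_rot: [0.002, 1.0, 0.0, -0.001]
ft_force: [-0.4, -0.2, -0.8]
finger_gap: 0.452
```

{"api": "carry_out", "payload": {"dr": [[0,0,0],[0,0,0],[0,0,0],[0,0,0]], "xyz": [[0,0,0],[0,0,0.5],[0,0,0.3],[0,0,0]], "grip": [-1,-1,-1,-1]}}

```text
time_s: 23.12
tool_pos: [0.5154, -0.1979, 0.1253]
eef_rot: [-0.001, 1.0, 0.001, -0.002]
ft_force: [0.2, 0.1, -0.3]
finger_gap: 0.454
```

```bash
python3 look.py j wrist
```

```text
tool [ 0.5154 -0.1979  0.1253] q [-8.0e-04  1.0e+00  1.2e-03 -1.7e-03] gap 0.454 F [ 0.2  0.1 -0.3] t 23.125
wrist yellow 9729 ztop 0.1557 mean [ 0.5131 -0.1982  0.1556] ext [0.041 0.039] carrier xy -0.0311 0.0014
wrist green 929 ztop 0.0749 mean [ 0.6196 -0.2068  0.0742] ext [0.016 0.037] carrier xy 0.0758 0.0011
```

{"api": "carry_out", "payload": {"dr": [[0,0,0],[0,0,0],[0,0,0],[0,0,0],[0,0,0],[0,0,0],[0,0,0],[0,0,0]], "xyz": [[0,0,0.35],[0,0,0.4],[0,0,0.3],[0,0,0.14],[0,0,0.07],[0,0,0.05],[0,0,0.03],[0,0,0]], "grip": [-1,-1,-1,-1,-1,-1,-1,-1]}}

```text
time_s: 24.18
tool_pos: [0.5164, -0.2002, 0.0468]
eef_rot: [0.0, 1.0, -0.0, 0.0]
ft_force: [0.3, -0.3, -0.6]
finger_gap: 0.454
```

{"api": "carry_out", "payload": {"dr": [[0,0,0],[0,0,0],[0,0,0],[0,0,0],[0,0,0],[0,0,0],[0,0,0],[0,0,0],[0,0,0],[0,0,0]], "xyz": [[0,0,0.02],[0,0,0],[0,0,0],[0,0,0],[0,0,-0.1],[0,0,-0.3],[0,0,-0.6],[0,0,-0.6],[0,0,-0.5],[0,0,0]], "grip": [-1,-1,0.3,0.6,0.6,1,1,1,1,1]}}

```text
time_s: 25.42
tool_pos: [0.5179, -0.201, 0.1745]
eef_rot: [0.0, 1.0, -0.002, 0.003]
ft_force: [1.3, -0.0, -0.3]
finger_gap: 0.996
```

```bash
python3 look.py k wrist,top
```

```text
tool [ 0.5179 -0.201   0.1745] q [ 0.      1.     -0.0017  0.0027] gap 0.996 F [ 1.3 -0.  -0.3] t 25.425
wrist yellow 2710 ztop 0.0757 mean [ 0.5149 -0.2     0.0756] ext [0.039 0.039] carrier xy -0.0292 -0.0003
wrist purple 2301 ztop 0.0756 mean [ 0.5744 -0.2039  0.0754] ext [0.04  0.039] carrier xy 0.0304 0.0005
wrist green 1881 ztop 0.0756 mean [ 0.6318 -0.2089  0.0754] ext [0.039 0.039] carrier xy 0.088 0.0001
top red 578 ztop 0.0877 mean [0.6382 0.2267 0.0876] ext [0.039 0.039] carrier xy 0.0601 0.4348
top yellow 362 ztop 0.0766 mean [ 0.5181 -0.1941  0.0765] ext [0.037 0.032] carrier xy -0.0265 0.0058
top purple 170 ztop 0.0768 mean [ 0.587  -0.2062  0.0767] ext [0.021 0.031] carrier xy 0.0432 -0.0008
top green 530 ztop 0.0765 mean [ 0.6337 -0.2075  0.0765] ext [0.039 0.037] carrier xy 0.0898 0.0016
```

Yellow is good at (-0.029, 0). Red next.

{"api": "carry_out", "payload": {"dr": [[0,0,0],[0,0,0],[0,0,0],[0,0,0],[0,0,0],[0,0,0],[0,0,0],[0,0,0],[0,0,0],[0,0,0]], "xyz": [[-0.13,0.47,0],[-0.25,0.88,0],[-0.25,0.88,0],[-0.25,0.88,0],[-0.25,0.88,0],[-0.25,0.88,0],[-0.25,0.88,0],[-0.25,0.88,0],[-0.13,0.48,0],[0,0,0]], "grip": [1,1,1,1,1,1,1,1,1,1]}}

```text
time_s: 26.78
tool_pos: [0.636, 0.2288, 0.1688]
eef_rot: [-0.002, 1.0, -0.0, -0.002]
ft_force: [-0.2, -0.6, -0.4]
finger_gap: 1.001
```

{"api": "carry_out", "payload": {"dr": [[0,0,0],[0,0,0],[0,0,0]], "xyz": [[0,0,0.2],[0,0,0],[0,0,0]], "grip": [1,1,1]}}

```text
time_s: 27.15
tool_pos: [0.6369, 0.2252, 0.159]
eef_rot: [0.001, 1.0, -0.0, -0.0]
ft_force: [0.2, 0.5, 0.2]
finger_gap: 1.001
```

```bash
python3 look.py l wrist
```

```text
tool [0.6369 0.2252 0.159 ] q [ 9.e-04  1.e+00 -1.e-04 -4.e-04] gap 1.001 F [0.2 0.5 0.2] t 27.15
wrist red 3320 ztop 0.0867 mean [0.6371 0.2278 0.0866] ext [0.04  0.039] carrier xy 0.0589 0.4358
```

{"api": "carry_out", "payload": {"dr": [[0,0,0],[0,0,0],[0,0,0],[0,0,0],[0,0,0],[0,0,0],[0,0,0],[0,0,0],[0,0,0],[0,0,0]], "xyz": [[0,0.02,0.45],[0,0,0.45],[0,0,0.45],[0,0,0.39],[0,0,0],[0,0,0],[0,0,0],[0,0,0],[0,0,0],[0,0,0]], "grip": [1,1,1,1,1,-1,-1,-1,-1,-1]}}

```text
time_s: 28.45
tool_pos: [0.6379, 0.2278, 0.0565]
eef_rot: [0.0, 1.0, 0.0, 0.001]
ft_force: [-1.1, -0.7, 5.5]
finger_gap: 0.452
```

{"api": "carry_out", "payload": {"dr": [[0,0,0],[0,0,0],[0,0,0],[0,0,0],[0,0,0],[0,0,0],[0,0,0]], "xyz": [[0,0,-0.2],[0,0,-0.4],[0,0,-0.5],[0,0,-0.5],[0,0,-0.4],[0,0,0],[0,0,0]], "grip": [-1,-1,-1,-1,-1,-1,-1]}}

```text
time_s: 29.32
tool_pos: [0.6363, 0.2276, 0.1739]
eef_rot: [0.0, 1.0, -0.0, -0.001]
ft_force: [0.0, 0.1, -1.0]
finger_gap: 0.453
```

```bash
python3 look.py m wrist,top
```

```text
tool [0.6363 0.2276 0.1739] q [ 1.e-04  1.e+00 -1.e-04 -8.e-04] gap 0.453 F [ 0.   0.1 -1. ] t 29.325
wrist red 9625 ztop 0.2040 mean [0.6345 0.2274 0.2038] ext [0.04  0.039] carrier xy 0.0564 0.4352
top red 402 ztop 0.2045 mean [0.628  0.2294 0.2043] ext [0.027 0.04 ] carrier xy 0.0497 0.4367
top yellow 578 ztop 0.0766 mean [ 0.5163 -0.1986  0.0765] ext [0.038 0.039] carrier xy -0.0279 0.0012
top purple 565 ztop 0.0766 mean [ 0.576  -0.2027  0.0766] ext [0.039 0.039] carrier xy 0.032 0.0018
top green 540 ztop 0.0766 mean [ 0.6337 -0.2074  0.0765] ext [0.038 0.038] carrier xy 0.0899 0.0017
```

{"api": "carry_out", "payload": {"dr": [[0,0,0],[0,0,0],[0,0,0],[0,0,0],[0,0,0],[0,0,0],[0,0,0],[0,0,0],[0,0,0],[0,0,0]], "xyz": [[0.19,-0.44,0],[0.35,-0.82,0],[0.35,-0.82,0],[0.35,-0.82,0],[0.35,-0.82,0],[0.35,-0.82,0],[0.35,-0.82,0],[0.35,-0.82,0],[0.25,-0.58,0],[0.13,-0.29,0]], "grip": [-1,-1,-1,-1,-1,-1,-1,-1,-1,-1]}}

```text
time_s: 30.68
tool_pos: [0.4543, -0.1969, 0.1739]
eef_rot: [0.001, 1.0, 0.0, -0.001]
ft_force: [-0.2, -0.3, -0.4]
finger_gap: 0.454
```

{"api": "carry_out", "payload": {"dr": [[0,0,0],[0,0,0],[0,0,0],[0,0,0],[0,0,0]], "xyz": [[0,0,0],[0,0,0],[0,0,0.5],[0,0,0.3],[0,0,0]], "grip": [-1,-1,-1,-1,-1]}}

```text
time_s: 31.3
tool_pos: [0.455, -0.1935, 0.1255]
eef_rot: [-0.001, 1.0, 0.001, -0.001]
ft_force: [0.3, 0.5, 0.0]
finger_gap: 0.453
```

```bash
python3 look.py n wrist
```

```text
tool [ 0.455  -0.1935  0.1255] q [-7.0e-04  1.0e+00  1.2e-03 -1.5e-03] gap 0.453 F [0.3 0.5 0. ] t 31.3
wrist red 9602 ztop 0.1557 mean [ 0.4533 -0.1937  0.1555] ext [0.04  0.039] carrier xy -0.0911 0.0011
wrist purple 777 ztop 0.0746 mean [ 0.5607 -0.2017  0.0739] ext [0.013 0.036] carrier xy 0.0167 0.0016
```

{"api": "carry_out", "payload": {"dr": [[0,0,0],[0,0,0],[0,0,0],[0,0,0],[0,0,0],[0,0,0],[0,0,0],[0,0,0]], "xyz": [[0,0,0.35],[0,0,0.4],[0,0,0.3],[0,0,0.14],[0,0,0.07],[0,0,0.05],[0,0,0.03],[0,0,0]], "grip": [-1,-1,-1,-1,-1,-1,-1,-1]}}

```text
time_s: 32.35
tool_pos: [0.4558, -0.1954, 0.0467]
eef_rot: [0.0, 1.0, -0.0, 0.0]
ft_force: [0.2, 0.3, -0.0]
finger_gap: 0.453
```

{"api": "carry_out", "payload": {"dr": [[0,0,0],[0,0,0],[0,0,0],[0,0,0],[0,0,0],[0,0,0],[0,0,0],[0,0,0],[0,0,0],[0,0,0]], "xyz": [[0,0,0.02],[0,0,0],[0,0,0],[0,0,0],[0,0,-0.1],[0,0,-0.3],[0,0,-0.6],[0,0,-0.6],[0,0,-0.5],[0,0,0]], "grip": [-1,-1,0.3,0.6,0.6,1,1,1,1,1]}}

```text
time_s: 33.6
tool_pos: [0.4571, -0.1963, 0.1742]
eef_rot: [0.0, 1.0, -0.002, 0.002]
ft_force: [-0.6, 0.5, -1.0]
finger_gap: 0.999
```

{"api": "carry_out", "payload": {"dr": [[0,0,0],[0,0,0],[0,0,0],[0,0,0],[0,0,0],[0,0,0],[0,0,0]], "xyz": [[0,0.5,-0.2],[0,0.8,-0.2],[0,0.8,0],[0,0.8,0],[0,0.4,0],[0,0,0],[0,0,0]], "grip": [1,1,1,1,1,1,1]}}

```text
time_s: 34.48
tool_pos: [0.4555, 0.0022, 0.1948]
eef_rot: [-0.0, 1.0, -0.0, -0.0]
ft_force: [-0.8, 0.2, 0.1]
finger_gap: 1.002
```

```bash
python3 look.py o top,scene
```

```text
tool [0.4555 0.0022 0.1948] q [-0.e+00  1.e+00 -2.e-04 -5.e-04] gap 1.002 F [-0.8  0.2  0.1] t 34.475
top red 605 ztop 0.0766 mean [ 0.457  -0.1943  0.0765] ext [0.037 0.039] carrier xy -0.0874 0.0008
top yellow 584 ztop 0.0766 mean [ 0.5163 -0.1989  0.0765] ext [0.038 0.039] carrier xy -0.0279 0.0009
top purple 559 ztop 0.0766 mean [ 0.5761 -0.2029  0.0765] ext [0.039 0.04 ] carrier xy 0.032 0.0016
top green 540 ztop 0.0766 mean [ 0.6337 -0.2075  0.0765] ext [0.039 0.038] carrier xy 0.0898 0.0016
scene red 239 ztop 0.0774 mean [ 0.463  -0.1921  0.0769] ext [0.041 0.038] carrier xy -0.0815 0.0035
scene yellow 268 ztop 0.0773 mean [ 0.5223 -0.1967  0.0769] ext [0.041 0.041] carrier xy -0.0221 0.0035
scene purple 280 ztop 0.0773 mean [ 0.5827 -0.1998  0.0769] ext [0.04  0.037] carrier xy 0.0384 0.0053
scene green 311 ztop 0.0772 mean [ 0.6403 -0.2044  0.0768] ext [0.038 0.038] carrier xy 0.0962 0.0052
```

View pics/sceneo.png

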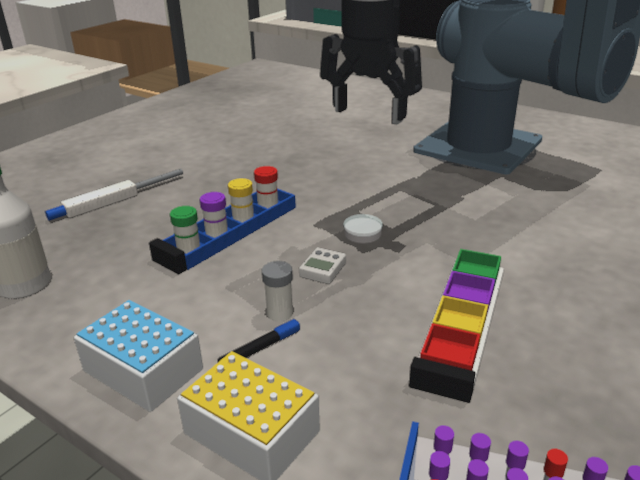

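View pics/topo.png

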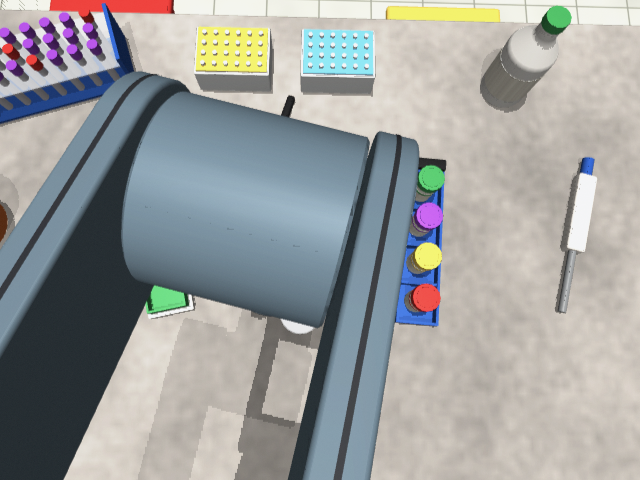

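Both views show all four pots upright in the carrier, running from its black end green, purple, yellow, red. In the scene view they are at (185,228), (213,214), (240,199) and (266,186). The arm is clear and nothing else was disturbed.

```bash
python3 -c "
from plant import ctrl
print(ctrl.hand_in())"
```

```text
the job is handed in; nothing more can be done
None
```

All four pots are in the blue carrier in reverse order, and I handed the job in at about 34.5 s. From the carrier's black end they stand green, purple, yellow, red. Each was lowered to within about 3 mm of the well floor before release.

**Last checks:** in the final top view each pot was within 3 mm of its well centre along x and 2 mm along y, and the lid tops were at 0.0766 m (0.076 m expected). They look upright, and the arm is clear of everything.

**Disagreement:** the scene camera reads the pots 6 to 8 mm farther along x and about 4 mm farther along y than the well centres. It read the pots on the white rack about 6 to 9 mm high in world x as well, so I treated it as that camera's bias. Even its readings are inside the 12 mm limit. The wrist camera agreed with the top view to about 2 mm for the three pots it checked after placing; I did not repeat that check for red once it was released.

**Grip change:** my first grip on green was too high on the lid, so I reopened and gripped about 8 mm lower before lifting.

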